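# Shut the parts washer and start it

### The job

Shut the parts washer and start it: its sprung lid is held open by a catch that springs back by itself once the lid is lifted off it, so lift the lid off the catch, and when the catch has sprung clear ease the lid all the way down without ever letting it drop or slam. Then twist the red start knob clockwise to its stop, hold it there for half a second and let it spring back. Do not shift the things lying on the bench and in the tank.

Things in the scene. Friction and masses are not known exactly. Their poses are not given: they have to be found in the camera images.
- washer: blue open-topped parts washer fixed to the bench, tank 190 mm deep (x) by 320 mm wide (y), rim 110 mm above the bench; origin at the centre of its underside, x points away from the robot to the hinge side. The hinge line of the lid runs along y on the back rim, at x +95, z +112 mm.
- lid_lip (a point): middle of the round yellow lip (12 mm thick, 312 mm long) along the free edge of the grey lid, on the lip's centreline, 225 mm from the hinge and 3 mm above the plane of the lid's underside. With the lid shut the lip overhangs the front (-x) wall of the tank by 35 mm, at 115 mm above the bench; it turns with the lid, at lid angle 0 its axes are the washer's
- lid (a joint): lid angle, rad: 0 shut (a firm stop, level), about 1.0 resting on the catch at the start, 1.3 fully up. The lid is a stiff panel 324 mm wide, 6 mm thick. Weight and spring together always pull it shut, with 4 to 6 N at the lip, nothing brakes it: left alone it slams
- catch (a joint): position of the red sliding catch, m: 0 out under the lid's -y side edge (lid rests on it), 0.022 sprung clear. It is pulled back by a weak spring, but the lid's weight on it pinches it; lift the lid off by 0.03 rad or more and it slides clear by itself in about half a second; it must be over 0.015 before the lid can pass
- catch_tip (a point): inner end of the red catch (20 x 12 mm bar running along the washer's y), 90 mm from the hinge along the lid, under the lid's -y edge; axes as the washer's. The yellow post that carries it (44 x 18 mm, 200 mm tall) stands outside the tank's -y wall, centre at x +41, y -184 mm in the washer's frame
- controls: white control box fixed to the bench, 130 (x) x 140 (y) x 80 mm tall; origin at the centre of its underside. It stands to the left or to the right of the washer
- knob_grip (a point): grip point of the red start knob on top of the control box, on its upright turning axis, 111 mm above the bench. The red bar is 66 mm long (along this point's x), 16 mm thick (y), upright from 8 mm under the point (on a black disc 60 mm across) to 16 mm above it; the point turns with the knob
- knob (a joint): start knob angle, rad: 0 at rest (bar along the control box's x), grows clockwise seen from above to a firm stop at 1.05; a spring (0.03 to 0.14 N m) turns it back when released
- sprocket: steel sprocket, 110 mm across and 14 mm thick, lying in the washer tank; origin at the centre of its underside
- piston: aluminium piston, 52 mm across and 50 mm tall, standing in the washer tank; origin at the centre of its underside
- tin: blue and white tin with a white lid, 110 mm across and 116 mm tall, loose, on the side of the washer where the control box is not; origin at the centre of its underside
- spray: white and yellow spray can, 60 mm across and 160 mm tall; origin at the centre of its underside
- spanner: steel spanner, 190 mm long, lying flat on the bench; origin under its middle
- driver: screwdriver with an orange handle, 190 mm long, lying on the bench; origin under its middle
- tray: empty black tray, 130 x 180 mm and 45 mm tall; origin at the centre of its underside
- brush: brush, 180 mm long, lying on the bench; origin under its middle

How it is judged (in metres and radians):
On the way, in this order (a step that is already met when the one before it is completed fails the run):
1. the lid is lifted off its catch and the catch has sprung clear, the lid still up (value of joint catch above 0.015 m and value of joint lid above 0.6 rad), for 0.1 s.
2. the lid is fully shut (value of joint lid below 0.025 rad), for 0.2 s.
3. the start knob is held at its clockwise stop (value of joint knob above 0.95 rad), for 0.2 s.
At the end, for the whole second after the job is handed in: the lid is fully shut (under 0.025 rad), the catch is clear (over 15 mm), the start knob has sprung back to rest (under 0.08 rad), every loose thing is within 30 mm of where it was, and the robot touches nothing (value of joint lid below 0.025 rad and value of joint knob below 0.08 rad and value of joint catch above 0.015 m and distance of each of sprocket, piston, tin, spray, spanner, driver, tray, brush from where it was at the start of the episode below 0.03 m).
It fails at once if the lid drops or slams (closes faster than 1.5 rad/s, 0.34 m/s at the lip) (velocity of joint lid below -1.5 rad/s).
It fails at once if a loose thing is shifted by more than 30 mm (distance of any of sprocket, piston, tin, spray, spanner, driver, tray, brush from where it was at the start of the episode above 0.03 m).
It also fails if it takes over 64 s, if anything falls off the work surface, if the arm or the gripper's body presses on something with over 40 N, if the wrist force passes 120 N, or if a joint passes its speed limit or range.

### The arm

A 6-joint arm with a two-finger parallel gripper is mounted at the origin on the work surface. World frame = base frame: x ahead of the robot, y to its left, z up, the work surface at z = 0. Lengths are in mm, angles in rad, forces in N, time in s.
With the tool pointing down it reaches from about 300 to 775 mm from the base axis. Payload 14.6 kg.
Tool frame: the origin (TCP) lies between the finger pads; the fingertips stand ahead of it and the grasp point (between the pads) lies 11 mm behind it (manip.finger_overhang is the z of the fingertips in the tool frame, in mm); z points along the fingers, y is the line along which they close (so a half turn about z gives the same grasp; the last joint's range is limited). The gripper opens to 94 mm and grips with 3 to 60 N. Pads are 16 mm wide; open, the fingers measure 119 mm over their backs; the gripper's body (75 mm by 177 mm) begins 78 mm behind the grasp point.
Start: joints at [1.181, 0.3, 1.521, -0, 1.321, -0.067], TCP at [174.47, 521.584, 213.446] pointing down, gripper open.
Joint ranges: [-3.03, 3.03], [-0.79, 2.21], [0.23, 2.52], [-1.04, 4.18], [0, 3.07], [-2.55, 2.55]. Speed limits (rad/s): [2.22, 2.22, 2.57, 3.14, 3.14, 3.14].

### API

Orientations are given as [roll, pitch, yaw] about the fixed x, y, z axes, in that order (R = Rz(yaw) Ry(pitch) Rx(roll)).
In Python, from cell import manip gives the robot as it stands.
- The arm moves only by the tool jog_arm, never from a script. Its argument "series" is a list of rows, each a list of 7 numbers: the shift along the world's x, y, z as a fraction of full scale, then the turn, a rotation vector about the world's x, y, z as a fraction of full scale, then the closure, from 0 (fully open) to 1 (shut). In form: [[dx, dy, dz, wx, wy, wz, fingers], ...]. A call has 1 to 8 rows; each row is the pose to reach, as a shift and turn from the pose commanded when the call began; what a row does not reach only later rows make up. Full scale, the value 1, is 120 mm for a shift and 90 degrees for a turn. A row lasts 1/12 s, in which the tool goes at most 41.7 mm and 7.16 degrees, less where a joint would pass 70% of its speed; a pose out of reach is approached as far as the arm can. A call with a number of a shift or a turn outside -1 to 1 is refused whole. A call with a gripper value outside its range is refused whole. The fingers move at their own pace and stop on an object; "grip_force" is the grip in N (left out, the last holds). Time passes only in rows, so rows that repeat a pose let the fingers close. It gives the time, the measured TCP pose, the force, the opening and the grip force at its end, in the units of the state.
- manip.read_state(): the state, without advancing time (a new reading comes with each control period).
- manip.camera(name): name is "scene" or "top" or "wrist"; returns a dict with "frame" (420x560x3 uint8, red, green, blue), "vfov" (degrees; the focal length in pixels is half the picture's height over the tangent of half this angle, whatever the lens; pixels are square), "cx", "cy" (the principal point, pixels), "k1" (the pictures are not rectified: a ray, as slopes to the right and down, at radius r is drawn at 1 + k1 r^2 times it, then the intrinsics apply), "R" (3x3) and "t" (3): a world point X has camera coordinates R X + t; the wrist camera has in their place "hand_eye" (4x4, takes a point from camera to tool coordinates, whose origin is the TCP and whose axes are the flange's). Camera axes: x right, y down, z forward; pixel columns grow to the right and rows downward; lengths in mm; the calibration is good to about 2 mm. A picture is of the moment at which its call begins: read the wrist's pose just before it. There is no depth.
- manip.sign_off(): hands the job in; it is judged then, once.
The state is a dict: "clock": time; "joints": joint angles; "qd": joint speeds; "effort": joint torques, N m; "eef_pos": TCP position; "eef_rot": TCP orientation; "wrist_force": force on the tool from outside, world axes, zero at the start; "moment": the same for the moment, N m; "finger_gap": finger opening in mm; "finger_force": force on a finger pad.
Only numpy, scipy, OpenCV 4.12 (cv2) and the standard library are available. Lean on these libraries where they do the work, as an engineer would, in place of code of your own. Each camera call takes 0.05 s, during which the arm holds its last target. There are 200 camera calls.

## Working session

There is one attempt and no reset: what is moved stays moved. The work goes in short steps, Python scripts to look and compute and a tool call to move; the robot and the scene stay as the last step left them, time stands still between calls to the robot, and variables do not carry over. Pictures are saved under pics/ and viewed, at most 10 in all, crops included, and the job is handed in when it is done.

Besides the shell and the picture viewer there is one more tool, called by a JSON object that holds its "api" and its "payload". jog_arm: Moves the arm, as the interface text tells. Its arguments: {"type":"object","properties":{"series":{"type":"array"},"grip_force":{"type":"number"}},"required":["series"]}

```bash
mkdir -p pics; ls
cat > h.py <<'E'
import numpy as np, cv2
from cell import manip
def ray(c,u,v):
    f=c['frame'].shape[0]/2/np.tan(np.radians(c['vfov'])/2)
    d=np.array([(u-c['cx'])/f,(v-c['cy'])/f]); s=d.copy()
    for _ in range(20): s=d/(1+c['k1']*(s@s))
    R=np.array(c['R']);t=np.array(c['t']).ravel()
    return -R.T@t, R.T@np.array([s[0],s[1],1])
def onz(c,u,v,z):
    o,d=ray(c,u,v); return o+d*(z-o[2])/d[2]
def tri(c1,p1,c2,p2):
    o1,d1=ray(c1,*p1);o2,d2=ray(c2,*p2)
    s=np.linalg.lstsq(np.c_[d1,-d2],o2-o1,rcond=None)[0]
    a=o1+s[0]*d1;b=o2+s[1]*d2
    return (a+b)/2,np.linalg.norm(a-b)
def proj(c,X):
    f=c['frame'].shape[0]/2/np.tan(np.radians(c['vfov'])/2)
    p=np.array(c['R'])@np.array(X)+np.array(c['t']).ravel(); s=p[:2]/p[2]; s=s*(1+c['k1']*(s@s))
    return s*f+[c['cx'],c['cy']]
E
python3 - <<'E'
from h import *
import pickle
C={}
for n in('scene','top'):
    c=C[n]=manip.camera(n); cv2.imwrite(f'pics/{n}0.png',cv2.resize(c['frame'][:,:,::-1],None,fx=1.42,fy=1.42))
    print(n,c['vfov'],c['k1'],-np.array(c['R']).T@np.array(c['t']).ravel())
pickle.dump(C,open('C0.pkl','wb'))
print(manip.read_state(), manip.finger_overhang)
E
```

```text
pics
scene 46.620797449758996 -0.005698769429240685 [ 536.10596628  759.97454649 1264.22600791]
top 46.64158849808951 -0.13386846391763277 [ 476.2680431    54.57523627 1510.13984624]
{'clock': 0.1, 'joints': array([ 1.18139329e+00,  3.00380539e-01,  1.52150490e+00, -1.47526988e-05,
        1.32072104e+00, -6.66039103e-02]), 'qd': array([ 0.00107102, -0.00019824, -0.00247712, -0.00069826, -0.0008552 ,
        0.00110683]), 'effort': array([ 3.19878920e-03, -5.32638645e+01, -3.53284800e+01,  7.10254116e-02,
        2.33854365e-02,  4.10021457e-06]), 'eef_pos': array([174.3941259 , 521.37940776, 212.96823421]), 'eef_rot': array([-3.14058013e+00, -5.32163626e-05,  2.81879716e+00]), 'wrist_force': array([-0.4807817 , -0.26929602,  0.14277207]), 'moment': array([-0.06224735,  0.01469157,  0.04051333]), 'finger_force': 0.0, 'finger_gap': 93.71694429228921} 8.0
```

View pics/scene0.png

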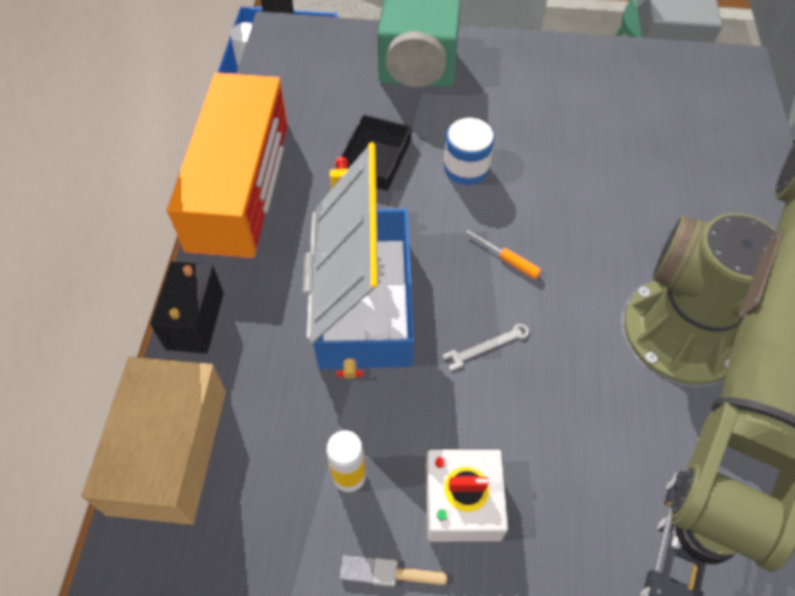

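View pics/top0.png

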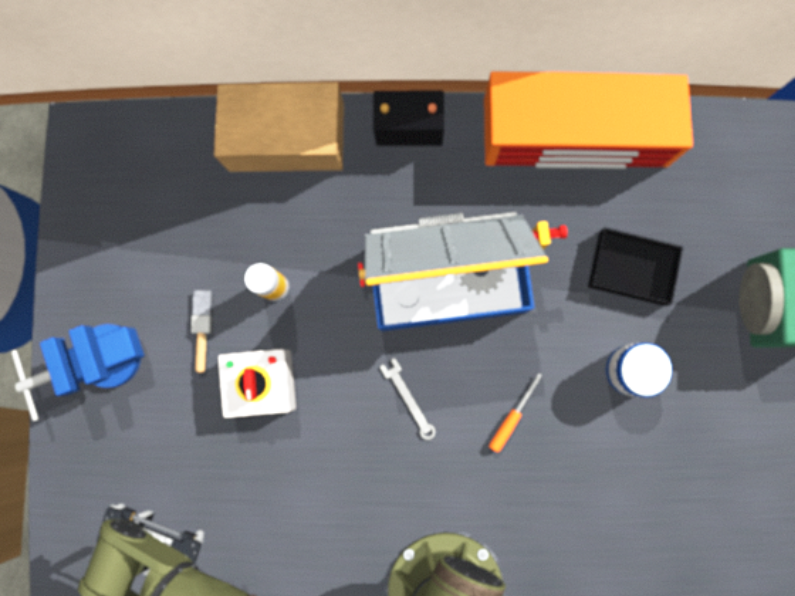

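The top view shows the washer at about (450,270), with the yellow lip running from (365,282) to (546,260). The catch post is at (545,232), and the control box with the red knob is at (250,383). In the scene view the lip runs from (373,145) to (374,285).

```bash
cat > m.py <<'E'
from h import *
import pickle
C=pickle.load(open('C0.pkl','rb'))
def mask(c,lo,hi,box):
    m=cv2.inRange(cv2.cvtColor(c['frame'],cv2.COLOR_RGB2HSV),lo,hi); z=np.zeros_like(m)
    x0,y0,x1,y1=[int(b/1.42) for b in box]; z[y0:y1,x0:x1]=m[y0:y1,x0:x1]; return z
def big(m):
    k=max(cv2.findContours(m,cv2.RETR_EXTERNAL,cv2.CHAIN_APPROX_NONE)[0],key=cv2.contourArea)
    return k,cv2.minAreaRect(k)
def ends(r):
    b=cv2.boxPoints(r); d=np.linalg.norm(b-np.roll(b,-1,0),axis=1); i=np.argmin(d[:2])
    return (b[i]+b[i+1])/2,(b[(i+2)%4]+b[(i+3)%4])/2
if __name__=='__main__':
    Y=((20,120,120),(35,255,255)); E={}
    for n,box in(('scene',(355,130,390,300)),('top',(350,245,560,295))):
        k,r=big(mask(C[n],*Y,box)); E[n]=ends(r); print(n,r)
    s=sorted(E['scene'],key=lambda p:p[1]); t=sorted(E['top'],key=lambda p:-p[0])  # -y end first
    P=[tri(C['scene'],s[i],C['top'],t[i]) for i in(0,1)]
    for p in P: print('lip end',p[0].round(1),round(p[1],1))
    L=P[1][0]-P[0][0]; mid=(P[0][0]+P[1][0])/2; print('len',np.linalg.norm(L),'mid',mid,'yaw',np.arctan2(-L[0],L[1]))
    Rm=lambda c,b:cv2.bitwise_or(mask(c,(0,150,90),(8,255,255),b),mask(c,(172,150,90),(180,255,255),b))
    for n,box in(('scene',(445,470,495,500)),('top',(238,365,262,405))):
        k,r=big(Rm(C[n],box)); e=ends(r); print(n,r,[onz(C[n],*p,127).round(1) for p in e], onz(C[n],*r[0],122).round(1))
    # black disc z~103, box top z=80
    k,r=big(mask(C['top'],(0,0,150),(180,60,255),(210,335,305,425)))
    print('box',[onz(C['top'],*p,80).round(1) for p in cv2.boxPoints(r)],onz(C['top'],*r[0],80))
    # washer front rim: blue
    k,r=big(mask(C['top'],(100,120,60),(125,255,255),(365,230,545,335)))
    ap=cv2.approxPolyDP(k,4,True)[:,0]; print('blue',[(tuple(p*1.42),onz(C['top'],*map(float,p),110).round(0)[:2]) for p in ap])
E
python3 m.py; python3 -c "
from cell import manip;print([a for a in dir(manip) if a[0]!='_'])"
```

```text
scene ((262.1138000488281, 150.9922332763672), (102.02980041503906, 5.012256622314453), 89.27477264404297)
top ((321.52313232421875, 190.18463134765625), (4.465250015258789, 128.2519073486328), 82.87498474121094)
lip end [ 667.7 -169.1  306.2] 1.6
lip end [627.8 149.7 300. ] 1.1
len 321.34666311746685 mid [647.72900033  -9.69032076 303.0913514 ] yaw 0.1244493602073984
scene ((329.5, 340.5), (11.0, 25.0), 90.0) [array([415.1, 405.7, 127. ]), array([473.7, 411.5, 127. ])] [444. 407. 122.]
top ((175.5, 270.0), (20.0, 9.0), 90.0) [array([470.7, 398.7, 127. ]), array([413.7, 397.7, 127. ])] [442.  399.4 122. ]
box [array([503.6, 481.7,  80. ]), array([518.8, 323.5,  80. ]), array([384.1, 309.3,  80. ]), array([368. , 466.3,  80. ])] [443.56599704 394.63808966  80.        ]
blue [((np.float64(528.24), np.float64(268.38)), array([ 678., -167.])), ((np.float64(516.88), np.float64(268.38)), array([ 678., -143.])), ((np.float64(516.88), np.float64(309.56)), array([ 593., -142.])), ((np.float64(383.4), np.float64(325.18)), array([561., 129.])), ((np.float64(372.03999999999996), np.float64(286.84)), array([640., 153.])), ((np.float64(377.71999999999997), np.float64(326.59999999999997)), array([558., 141.])), ((np.float64(532.5), np.float64(306.71999999999997)), array([ 599., -174.]))]
['Unreachable', 'camera', 'finger_overhang', 'read_state', 'sign_off']
```

{"api": "jog_arm", "payload": {"series": [[0.2, -0.2, 0.5, 0, 0, -0.04, 0], [0.4, -0.5, 0.6, 0, 0, -0.08, 0], [0.6, -0.8, 0.6, 0, 0, -0.12, 0], [0.68, -0.9, 0.6, 0, 0, -0.143, 0], [0.68, -0.9, 0.6, 0, 0, -0.143, 0]]}}

```text
clock: 0.52
eef_pos: [258.9, 410.1, 286.8]
eef_rot: [3.14, 0.001, 2.588]
wrist_force: [0.0, -0.3, 0.4]
finger_gap: 94.0
finger_force: 0.0
```

{"api": "jog_arm", "payload": {"series": [[0.3, -0.4, 0.1, 0, 0, -0.07, 0], [0.6, -0.8, 0.2, 0, 0, -0.143, 0], [0.68, -0.9, 0.25, 0, 0, -0.143, 0], [0.68, -0.9, 0.25, 0, 0, -0.143, 0]]}}

```text
clock: 0.85
eef_pos: [339.7, 302.8, 316.5]
eef_rot: [3.141, 0.001, 2.367]
wrist_force: [0.4, 0.5, 0.7]
finger_gap: 94.0
finger_force: 0.0
```

{"api": "jog_arm", "payload": {"series": [[0.3, -0.4, 0.1, 0, 0, -0.07, 0], [0.6, -0.8, 0.2, 0, 0, -0.143, 0], [0.68, -0.9, 0.25, 0, 0, -0.143, 0], [0.68, -0.9, 0.25, 0, 0, -0.143, 0]]}}

```text
clock: 1.18
eef_pos: [421.4, 194.5, 346.3]
eef_rot: [3.141, 0.001, 2.142]
wrist_force: [-0.5, 0.8, 1.2]
finger_gap: 94.1
finger_force: 0.0
```

{"api": "jog_arm", "payload": {"series": [[0.3, -0.4, 0.1, 0, 0, -0.07, 0], [0.6, -0.8, 0.2, 0, 0, -0.143, 0], [0.65, -0.9, 0.25, 0, 0, -0.143, 0], [0.65, -0.9, 0.25, 0, 0, -0.143, 0]]}}

```text
clock: 1.52
eef_pos: [499.3, 86.0, 375.9]
eef_rot: [-3.142, 0.001, 1.917]
wrist_force: [-0.6, 0.7, -0.4]
finger_gap: 93.9
finger_force: 0.0
```

{"api": "jog_arm", "payload": {"series": [[0.3, -0.4, 0.1, 0, 0, -0.07, 0], [0.6, -0.8, 0.2, 0, 0, -0.142, 0], [0.65, -0.88, 0.25, 0, 0, -0.142, 0], [0.65, -0.88, 0.25, 0, 0, -0.142, 0]]}}

```text
clock: 1.85
eef_pos: [577.2, -19.7, 405.1]
eef_rot: [-3.141, 0.0, 1.694]
wrist_force: [0.3, -0.3, 0.1]
finger_gap: 94.0
finger_force: 0.0
```

{"api": "jog_arm", "payload": {"series": [[0, 0, 0, 0.01, -0.08, 0, 0], [0, 0, 0, 0.02, -0.16, 0, 0], [0, 0, 0, 0.03, -0.24, 0, 0], [0, 0, 0, 0.04, -0.32, 0, 0], [0, 0, 0, 0.049, -0.392, 0, 0], [0, 0, 0, 0.049, -0.392, 0, 0], [0, 0, 0, 0.049, -0.392, 0, 0]]}}

```text
clock: 2.43
eef_pos: [574.3, -15.6, 405.4]
eef_rot: [2.523, 0.001, 1.697]
wrist_force: [0.8, -0.3, 0.5]
finger_gap: 94.0
finger_force: 0.0
```

Run:
```python
from h import *
s=manip.read_state();print(s['eef_pos'],s['joints'])
from scipy.spatial.transform import Rotation as R
Rm=R.from_euler('xyz',s['eef_rot']).as_matrix();print(Rm.round(3))
np.save('R_tilt.npy',Rm)
c=manip.camera('wrist');cv2.imwrite('pics/w1.png',c['frame'][:,:,::-1]);print(c['hand_eye'])
```

```text
[574.30932699 -15.58886688 405.36823051] [-0.16786608 -0.06035289  1.59626419  0.19825582  1.01657116 -0.34809715]
[[-0.126  0.808  0.575]
 [ 0.992  0.103  0.072]
 [-0.001  0.58  -0.815]]
[[ 2.09650723e-03 -9.71994610e-01 -2.34993794e-01  6.79023712e+01]
 [ 9.99997535e-01  2.20970518e-03 -2.18386435e-04  9.54069045e-01]
 [ 7.31537440e-04 -2.34992756e-01  9.71996846e-01 -1.70155699e+02]
 [ 0.00000000e+00  0.00000000e+00  0.00000000e+00  1.00000000e+00]]
```

View pics/w1.png

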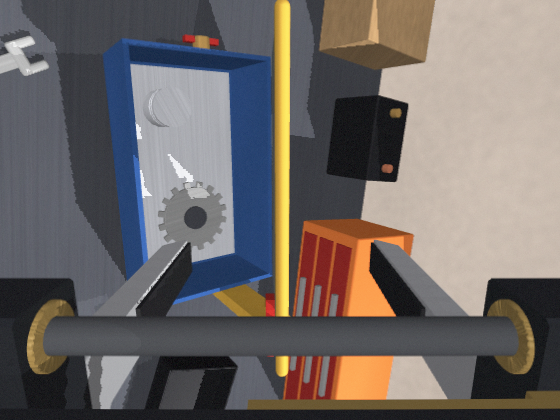

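The lip runs vertically at column 282, midway between the fingers, and the lid is edge-on, so the tool is aligned. Next I advance along the tool axis and close gently.

{"api": "jog_arm", "payload": {"series": [[0.12, 0.015, -0.17, 0, 0, 0, 0], [0.24, 0.03, -0.34, 0, 0, 0, 0], [0.36, 0.045, -0.51, 0, 0, 0, 0], [0.46, 0.06, -0.66, 0, 0, 0, 0], [0.54, 0.07, -0.77, 0, 0, 0, 0], [0.604, 0.076, -0.856, 0, 0, 0, 0], [0.604, 0.076, -0.856, 0, 0, 0, 0.2], [0.604, 0.076, -0.856, 0, 0, 0, 0.4]], "grip_force": 15}}

```text
clock: 3.15
eef_pos: [648.2, -6.6, 302.6]
eef_rot: [2.523, 0.001, 1.698]
wrist_force: [-0.1, 0.8, 0.4]
finger_gap: 83.9
finger_force: 0.0
```

{"api": "jog_arm", "payload": {"series": [[0, 0, 0, 0, 0, 0, 0.6], [0, 0, 0, 0, 0, 0, 0.8], [0, 0, 0, 0, 0, 0, 0.9], [0, 0, 0, 0, 0, 0, 1], [0, 0, 0, 0, 0, 0, 1], [0, 0, 0, 0, 0, 0, 1], [0, 0, 0, 0, 0, 0, 1], [0, 0, 0, 0, 0, 0, 1]], "grip_force": 15}}

```text
clock: 3.82
eef_pos: [647.7, -6.9, 302.8]
eef_rot: [2.521, 0.001, 1.697]
wrist_force: [0.3, -1.0, -0.5]
finger_gap: 30.6
finger_force: 0.0
```

{"api": "jog_arm", "payload": {"series": [[0, 0, 0, 0, 0, 0, 1], [0, 0, 0, 0, 0, 0, 1], [0, 0, 0, 0, 0, 0, 1], [0, 0, 0, 0, 0, 0, 1], [0, 0, 0, 0, 0, 0, 1], [0, 0, 0, 0, 0, 0, 1]], "grip_force": 15}}

```text
clock: 4.32
eef_pos: [647.9, -6.9, 302.9]
eef_rot: [2.521, 0.001, 1.697]
wrist_force: [4.4, 0.9, 0.3]
finger_gap: 11.6
finger_force: 15.0
```

{"api": "jog_arm", "payload": {"series": [[0.04, 0.005, 0.027, 0, 0, 0, 1], [0.08, 0.01, 0.05, 0, 0, 0, 1], [0.11, 0.014, 0.07, 0, 0, 0, 1], [0.11, 0.014, 0.07, 0, 0, 0, 1], [0.11, 0.014, 0.07, 0, 0, 0, 1], [0.11, 0.014, 0.07, 0, 0, 0, 1], [0.11, 0.014, 0.07, 0, 0, 0, 1], [0.11, 0.014, 0.07, 0, 0, 0, 1]], "grip_force": 15}}

```text
clock: 4.98
eef_pos: [660.7, -5.3, 310.7]
eef_rot: [2.522, 0.001, 1.697]
wrist_force: [-3.2, -1.0, -3.7]
finger_gap: 11.8
finger_force: 15.0
```

{"api": "jog_arm", "payload": {"series": [[0, 0, 0, 0, 0, 0, 1], [0, 0, 0, 0, 0, 0, 1], [0, 0, 0, 0, 0, 0, 1], [0, 0, 0, 0, 0, 0, 1]], "grip_force": 15}}

```text
clock: 5.32
eef_pos: [660.9, -5.2, 310.8]
eef_rot: [2.522, 0.001, 1.697]
wrist_force: [-2.0, -0.5, -4.8]
finger_gap: 11.4
finger_force: 15.0
```

Run:
```python
from h import *
from scipy.spatial.transform import Rotation as R
s=manip.read_state();p=s['eef_pos'];print(p,s['wrist_force'],s['finger_gap'])
I=[]
for n in('scene','top'):
    c=manip.camera(n); b=(225,95,275,145) if n=='scene' else (365,145,415,185)
    I.append(cv2.resize(c['frame'][b[1]:b[3],b[0]:b[2],::-1],(390,390)))
cv2.imwrite('pics/catch1.png',np.hstack(I))
# path relative to now, by lid angle; hinge from geometry
psi=.124;ex=np.array([np.cos(psi),np.sin(psi),0]);z=np.array([0,0,1.])
lip=lambda a,H:H+ex*(-225*np.cos(a)+3*np.sin(a))+z*(225*np.sin(a)+3*np.cos(a))
H=np.array([647.7,-9.7,0])+ex*(225*np.cos(1)-3*np.sin(1));H[2]=112
from scipy.optimize import brentq
a0=brentq(lambda a:lip(a,H)[2]-p[2],.8,1.3);print('a0',a0,lip(a0,H))
prev=lip(a0,H)
for a in np.arange(a0,-.06,-.05): 
    a=max(a,0);d=lip(a,H)-lip(a0,H);print(round(a,3),(d/120).round(3))
```

```text
[660.8579212   -5.20627057 310.8218943 ] [-2.03943542 -0.50238698 -4.82059896] 11.4209854512082
a0 1.0701082514942553 [661.26382701  -8.00941173 310.8218943 ]
1.07 [0. 0. 0.]
1.02 [-0.081 -0.01  -0.046]
0.97 [-0.16  -0.02  -0.096]
0.92 [-0.236 -0.029 -0.15 ]
0.87 [-0.309 -0.039 -0.207]
0.82 [-0.38  -0.047 -0.269]
0.77 [-0.447 -0.056 -0.334]
0.72 [-0.511 -0.064 -0.402]
0.67 [-0.571 -0.071 -0.473]
0.62 [-0.628 -0.078 -0.547]
0.57 [-0.682 -0.085 -0.624]
0.52 [-0.731 -0.091 -0.703]
0.47 [-0.776 -0.097 -0.785]
0.42 [-0.817 -0.102 -0.869]
0.37 [-0.854 -0.106 -0.955]
0.32 [-0.887 -0.111 -1.043]
0.27 [-0.915 -0.114 -1.132]
0.22 [-0.939 -0.117 -1.223]
0.17 [-0.958 -0.119 -1.315]
0.12 [-0.973 -0.121 -1.407]
0.07 [-0.983 -0.123 -1.501]
0.02 [-0.988 -0.123 -1.594]
0 [-0.989 -0.123 -1.632]
```

View pics/catch1.png

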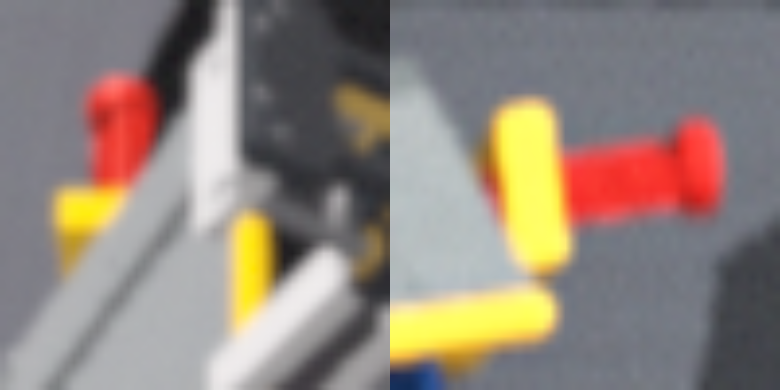

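The catch head has moved out by about 20 mm and is clear. I start easing the lid down along the arc, with the tool turning part of the way with it.

{"api": "jog_arm", "payload": {"series": [[-0.04, -0.005, -0.023, 0.001, -0.009, 0, 1], [-0.12, -0.015, -0.07, 0.003, -0.027, 0, 1], [-0.2, -0.025, -0.123, 0.006, -0.045, 0, 1], [-0.273, -0.034, -0.178, 0.008, -0.062, 0, 1], [-0.345, -0.043, -0.238, 0.01, -0.08, 0, 1], [-0.414, -0.052, -0.302, 0.012, -0.098, 0, 1], [-0.48, -0.06, -0.368, 0.014, -0.115, 0, 1], [-0.511, -0.064, -0.402, 0.016, -0.124, 0, 1]], "grip_force": 15}}

```text
clock: 6.08
eef_pos: [598.8, -13.2, 262.2]
eef_rot: [2.323, 0.001, 1.696]
wrist_force: [1.0, 0.5, -6.5]
finger_gap: 11.5
finger_force: 15.0
```

{"api": "jog_arm", "payload": {"series": [[-0.03, -0.004, -0.035, 0.001, -0.009, 0, 1], [-0.088, -0.01, -0.108, 0.003, -0.027, 0, 1], [-0.145, -0.017, -0.183, 0.006, -0.045, 0, 1], [-0.196, -0.024, -0.26, 0.008, -0.062, 0, 1], [-0.243, -0.03, -0.342, 0.01, -0.08, 0, 1], [-0.286, -0.036, -0.425, 0.012, -0.098, 0, 1], [-0.325, -0.04, -0.51, 0.014, -0.115, 0, 1], [-0.343, -0.042, -0.553, 0.016, -0.124, 0, 1]], "grip_force": 15}}

```text
clock: 6.75
eef_pos: [560.5, -18.1, 201.1]
eef_rot: [2.14, 0.0, 1.697]
wrist_force: [-4.0, -1.5, -2.7]
finger_gap: 11.8
finger_force: 15.0
```

{"api": "jog_arm", "payload": {"series": [[-0.017, -0.002, -0.044, 0.001, -0.015, 0, 1], [-0.047, -0.006, -0.132, 0.004, -0.03, 0, 1], [-0.073, -0.009, -0.222, 0.006, -0.05, 0, 1], [-0.095, -0.012, -0.314, 0.008, -0.065, 0, 1], [-0.112, -0.014, -0.406, 0.01, -0.08, 0, 1], [-0.119, -0.015, -0.452, 0.012, -0.1, 0, 1], [-0.123, -0.015, -0.48, 0.012, -0.1, 0, 1], [-0.123, -0.015, -0.48, 0.012, -0.1, 0, 1]], "grip_force": 15}}

```text
clock: 7.42
eef_pos: [545.6, -27.2, 161.2]
eef_rot: [2.003, -0.018, 1.717]
wrist_force: [6.8, 10.1, -4.8]
finger_gap: 11.2
finger_force: 15.0
```

Run:
```python
from h import *
s=manip.read_state();print(s['eef_pos'],s['eef_rot'],s['joints'].round(3),s['qd'].round(3),s['wrist_force'],s['finger_gap'])
```

```text
[545.61054754 -27.16305963 161.17585577] [ 2.00329553 -0.0184107   1.71735081] [-0.319  0.14   2.306  2.275  0.575 -2.554] [ 0.01  -0.009 -0.002  0.008 -0.019 -0.   ] [ 6.84052304 10.10376098 -4.75476213] 11.197370465517992
```

```bash
cat > kin.py <<'E'
import numpy as np
from scipy.optimize import least_squares
from scipy.spatial.transform import Rotation as R
D=[([1.18139,.30038,1.5215,0,1.32072,-.0666],[174.39,521.38,212.97],[-3.14058,0,2.818797]),
([-.16787,-.06035,1.59626,.19826,1.01657,-.3481],[574.31,-15.59,405.37],None),
([-.319,.14,2.306,2.275,.575,-2.554],[545.61,-27.16,161.18],[2.00329553,-.0184107,1.71735])]
RT=np.load('R_tilt.npy')
rots=[R.from_euler('xyz',D[0][2]),R.from_matrix(RT),R.from_euler('xyz',D[2][2])]
def arm(q): return R.from_euler('ZYZYZ',[q[0],q[1]+q[2],q[3],q[4],q[5]])
C=arm(D[0][0]).inv()*rots[0]
def fk(q,p):
    a1,z1,L2,L3,e,T,lat=p
    r=a1+L2*np.sin(q[1])+L3*np.sin(q[1]+q[2])+e*np.cos(q[1]+q[2])
    z=z1+L2*np.cos(q[1])+L3*np.cos(q[1]+q[2])-e*np.sin(q[1]+q[2])
    o=arm(q)*C
    w=np.array([r*np.cos(q[0])-lat*np.sin(q[0]),r*np.sin(q[0])+lat*np.cos(q[0]),z])
    return w+T*o.apply([0,0,1]),o
if __name__=='__main__':
    for d,o in zip(D,rots): print((o.inv()*(arm(d[0])*C)).as_rotvec().round(3))
    p0=[0,300,450,450,0,265,36.6]
    f=lambda p:np.r_[np.concatenate([fk(d[0],p)[0]-d[1] for d in D]),(np.array(p)-p0)*[.001,.001,.001,.001,.005,0,0]]
    s=least_squares(f,p0);print(s.x.round(1),s.fun[:9].round(1));np.save('p.npy',s.x)
E
python3 kin.py
cat > path.py <<'E'
from kin import *
p=np.load('p.npy');psi=.124
lo=np.array([-3.03,-.79,.23,-1.04,0,-2.55]);hi=np.array([3.03,2.21,2.52,4.18,3.07,2.55])
ex=np.array([np.cos(psi),np.sin(psi),0]);z=np.array([0,0,1.])
H=np.array([647.7,-9.7,0])+ex*(225*np.cos(1)-3*np.sin(1));H[2]=112
lip=lambda a:H+ex*(-225*np.cos(a)+3*np.sin(a))+z*(225*np.sin(a)+3*np.cos(a))
def tool(b,ps=psi,flip=0):
    zz=np.array([np.cos(b)*np.cos(ps),np.cos(b)*np.sin(ps),-np.sin(b)])
    x=np.array([-np.sin(ps),np.cos(ps),0])*(-1 if flip else 1); return R.from_matrix(np.c_[x,np.cross(zz,x),zz])
def ik(pos,o,q0):
    def f(q):
        P,O=fk(q,p); return np.r_[(P-pos)/50,(o.inv()*O).as_rotvec()]
    s=least_squares(f,np.clip(q0,lo+.01,hi-.01),bounds=(lo,hi)); return s.x,np.abs(s.fun).max()
if __name__=='__main__':
    for flip in(0,1):
      for b in(.3,.6,.9,1.0,1.1,1.2,1.3):
        for a in(.25,0.):
          best=min((ik(lip(a),tool(b,psi,flip),q0) for q0 in([-.2,.1,2.3,.2,.5,-.3],[-.2,.1,2.3,2.9,.5,0],[-.2,.1,2.3,-.5,.5,1.],[-.2,.1,2.3,3,.6,-2.4],[-.2,.1,2.3,.3,.6,2.4])),key=lambda t:t[1])
          print(flip,b,a,best[0].round(2),round(best[1],3))
E
python3 path.py
```

```text
Traceback (most recent call last):
  File "kin.py", line 10, in <module>
    C=arm(D[0][0]).inv()*rots[0]
      ~~~^^^^^^^^^
  File "kin.py", line 9, in arm
    def arm(q): return R.from_euler('ZYZYZ',[q[0],q[1]+q[2],q[3],q[4],q[5]])
                       ~~~~~~~~~~~~^^^^^^^^^^^^^^^^^^^^^^^^^^^^^^^^^^^^^^^^^
  File "scipy/spatial/transform/_rotation.pyx", line 1413, in scipy.spatial.transform._rotation.Rotation.from_euler
ValueError: Expected axis specification to be a non-empty string of upto 3 characters, got ZYZYZ
Traceback (most recent call last):
  File "path.py", line 1, in <module>
    from kin import *
  File "kin.py", line 10, in <module>
    C=arm(D[0][0]).inv()*rots[0]
      ~~~^^^^^^^^^
  File "kin.py", line 9, in arm
    def arm(q): return R.from_euler('ZYZYZ',[q[0],q[1]+q[2],q[3],q[4],q[5]])
                       ~~~~~~~~~~~~^^^^^^^^^^^^^^^^^^^^^^^^^^^^^^^^^^^^^^^^^
  File "scipy/spatial/transform/_rotation.pyx", line 1413, in scipy.spatial.transform._rotation.Rotation.from_euler
ValueError: Expected axis specification to be a non-empty string of upto 3 characters, got ZYZYZ
```

```bash
sed -i "s/^def arm.*/def arm(q): return R.from_euler('ZYZ',[q[0],q[1]+q[2],q[3]])*R.from_euler('YZ',[q[4],q[5]])/" kin.py; python3 kin.py; python3 path.py
```

```text
[0. 0. 0.]
[ 0. -0. -0.]
[-0.001 -0.    -0.   ]
[-1.000e-01  2.214e+02  4.236e+02  4.478e+02  4.080e+01  2.623e+02
  3.660e+01] [-0.  0.  0. -0. -0. -0.  0.  0. -0.]
0 0.3 0.25 [-0.33  0.16  2.31  2.29  0.67 -2.55] 0.067
0 0.3 0.0 [-0.37  0.29  2.3   2.24  0.74 -2.55] 0.131
0 0.6 0.25 [-0.25  0.06  2.23  1.83  0.32 -2.06] 0.0
0 0.6 0.0 [-0.26  0.19  2.27  2.23  0.4  -2.5 ] 0.0
0 0.9 0.25 [-0.2   0.07  2.05  0.5   0.43 -0.72] 0.0
0 0.9 0.0 [-0.21  0.15  2.12  0.74  0.3  -0.98] 0.0
0 1.0 0.25 [-0.18  0.09  1.99  0.32  0.54 -0.54] 0.0
0 1.0 0.0 [-0.19  0.17  2.05  0.44  0.41 -0.67] 0.0
0 1.1 0.25 [-0.17  0.12  1.92  0.21  0.66 -0.43] 0.0
0 1.1 0.0 [-0.17  0.19  1.99  0.27  0.53 -0.5 ] 0.0
0 1.2 0.25 [-0.15  0.16  1.85  0.14  0.79 -0.36] 0.0
0 1.2 0.0 [-0.16  0.22  1.92  0.17  0.65 -0.4 ] 0.0
0 1.3 0.25 [-0.14  0.2   1.77  0.09  0.91 -0.31] 0.0
0 1.3 0.0 [-0.14  0.26  1.85  0.1   0.78 -0.33] 0.0
1 0.3 0.25 [-0.29  0.19  2.34  2.52  0.73  0.36] 0.0
1 0.3 0.0 [-0.3   0.36  2.36  2.61  0.89  0.22] 0.0
1 0.6 0.25 [-0.25  0.06  2.23  1.83  0.32  1.08] 0.0
1 0.6 0.0 [-0.26  0.19  2.27  2.23  0.4   0.64] 0.0
1 0.9 0.25 [-0.2   0.07  2.05  0.5   0.43  2.42] 0.0
1 0.9 0.0 [-0.21  0.15  2.12  0.74  0.3   2.16] 0.0
1 1.0 0.25 [-0.19  0.09  1.99  0.36  0.54  2.55] 0.013
1 1.0 0.0 [-0.19  0.17  2.05  0.44  0.41  2.47] 0.0
1 1.1 0.25 [-0.2   0.12  1.93  0.34  0.66  2.55] 0.051
1 1.1 0.0 [-0.19  0.19  1.99  0.34  0.52  2.55] 0.024
1 1.2 0.25 [-0.21  0.15  1.87  0.31  0.77  2.55] 0.084
1 1.2 0.0 [-0.2   0.22  1.94  0.32  0.64  2.55] 0.062
1 1.3 0.25 [-0.21  0.19  1.81  0.28  0.88  2.55] 0.111
1 1.3 0.0 [-0.21  0.25  1.87  0.29  0.76  2.55] 0.095
```

The kinematic model fits exactly. The stall is joint 6 at its limit because the tool is too flat, and a pitch of b≈0.75 is reachable. I'll loosen the fingers slowly so the lower one carries the lip, then tilt the tool back.

{"api": "jog_arm", "payload": {"series": [[0, 0, 0, 0, 0, 0, 0.87], [0, 0, 0, 0, 0, 0, 0.84], [0, 0, 0, 0, 0, 0, 0.81], [0, 0, 0, 0, 0, 0, 0.78], [0, 0, 0, 0, 0, 0, 0.75], [0, 0, 0, 0, 0, 0, 0.72], [0, 0, 0, 0, 0, 0, 0.72], [0, 0, 0, 0, 0, 0, 0.72]]}}

```text
clock: 8.08
eef_pos: [545.2, -27.6, 161.2]
eef_rot: [2.003, -0.019, 1.715]
wrist_force: [1.0, -0.5, -5.3]
finger_gap: 26.4
finger_force: 1.9
```

```bash
cat > nxt.py <<'E'
from path import *
import sys
from cell import manip
def go(b,a,gap,tipd,bmid=None):
    s=manip.read_state();P=s['eef_pos'];O=R.from_euler('xyz',s['eef_rot'])
    o=tool(b);zt=o.apply([0,0,1]);n=np.cross(zt,np.array([-np.sin(psi),np.cos(psi),0]));n=n if n[2]>0 else -n
    T=lip(a)+n*(gap/2-6)-zt*(8-tipd)
    q,e=ik(T,o,s['joints'])
    print('a',a,'T',T.round(1),'d',((T-P)/120).round(3),'w',((o*O.inv()).as_rotvec()/(np.pi/2)).round(3),'q',q.round(2),round(e,3))
if __name__=='__main__':
    s=manip.read_state();print(s['eef_pos'].round(1),s['eef_rot'].round(3),s['joints'].round(3),s['wrist_force'].round(1),s['finger_gap'])
    O=R.from_euler('xyz',s['eef_rot']);zt=O.apply([0,0,1]);yt=O.apply([0,1,0]);yt*=np.sign(yt[2])
    for a in(.1,.12,.14,.16,.18,.2): d=lip(a)-s['eef_pos'];print(a,'lip in tool: along',round(d@zt,1),'up',round(d@yt,1))
    for a in(.2,.17,.14): go(.75,a,s['finger_gap'],6)
E
python3 nxt.py
```

```text
[545.2 -27.6 161.2] [ 2.003 -0.019  1.715] [-0.32   0.14   2.307  2.276  0.575 -2.554] [ 1.  -0.5 -5.3] 26.419343004118954
0.1 lip in tool: along 9.5 up -21.8
0.12 lip in tool: along 8.1 up -17.6
0.14 lip in tool: along 6.8 up -13.2
0.16 lip in tool: along 5.6 up -8.9
0.18 lip in tool: along 4.5 up -4.5
0.2 lip in tool: along 3.5 up -0.2
a 0.2 T [551.  -21.7 166.3] d [0.048 0.049 0.043] w [-0.039  0.199 -0.011] q [-0.23  0.06  2.15  1.06  0.29 -1.29] 0.0
a 0.17 T [549.7 -21.9 159.7] d [ 0.037  0.048 -0.013] w [-0.039  0.199 -0.011] q [-0.23  0.07  2.15  1.12  0.28 -1.35] 0.0
a 0.14 T [548.6 -22.1 153. ] d [ 0.028  0.046 -0.068] w [-0.039  0.199 -0.011] q [-0.23  0.08  2.16  1.18  0.28 -1.42] 0.0
```

{"api": "jog_arm", "payload": {"series": [[0.025, 0.004, -0.008, 0, 0, 0, 0.72], [0.028, 0.012, -0.009, -0.008, 0.04, -0.002, 0.72], [0.03, 0.022, -0.01, -0.016, 0.08, -0.004, 0.72], [0.032, 0.03, -0.011, -0.024, 0.12, -0.007, 0.72], [0.034, 0.04, -0.012, -0.032, 0.16, -0.009, 0.72], [0.037, 0.048, -0.013, -0.039, 0.199, -0.011, 0.72], [0.037, 0.048, -0.013, -0.039, 0.199, -0.011, 0.72], [0.037, 0.048, -0.013, -0.039, 0.199, -0.011, 0.72]]}}

```text
clock: 8.75
eef_pos: [549.5, -21.3, 159.4]
eef_rot: [2.323, -0.001, 1.696]
wrist_force: [-3.7, 3.2, -4.8]
finger_gap: 26.5
finger_force: 2.5
```

```bash
sed -i 's/for a in(.2,.17,.14): go(.75/for a in(.17,.12,.08,.04,.0,-.02): go(.75/' nxt.py; python3 nxt.py
```

```text
[549.5 -21.3 159.4] [ 2.323e+00 -1.000e-03  1.696e+00] [-0.227  0.072  2.155  1.115  0.285 -1.343] [-3.7  3.2 -4.8] 26.452082148617162
0.1 lip in tool: along 10.9 up -19.8
0.12 lip in tool: along 8.2 up -16.2
0.14 lip in tool: along 5.7 up -12.5
0.16 lip in tool: along 3.2 up -8.8
0.18 lip in tool: along 0.7 up -5.0
0.2 lip in tool: along -1.6 up -1.1
a 0.17 T [549.7 -21.9 159.7] d [ 0.002 -0.005  0.003] w [-0.    -0.002 -0.001] q [-0.23  0.07  2.15  1.12  0.28 -1.35] 0.0
a 0.12 T [548.  -22.1 148.6] d [-0.013 -0.007 -0.09 ] w [-0.    -0.002 -0.001] q [-0.23  0.09  2.17  1.23  0.27 -1.46] 0.0
a 0.08 T [546.9 -22.3 139.6] d [-0.021 -0.008 -0.164] w [-0.    -0.002 -0.001] q [-0.23  0.11  2.18  1.32  0.27 -1.56] 0.0
a 0.04 T [546.3 -22.3 130.6] d [-0.026 -0.009 -0.239] w [-0.    -0.002 -0.001] q [-0.23  0.13  2.18  1.41  0.26 -1.65] 0.0
a 0.0 T [546.  -22.4 121.7] d [-0.029 -0.009 -0.314] w [-0.    -0.002 -0.001] q [-0.23  0.15  2.19  1.51  0.26 -1.76] 0.0
a -0.02 T [546.  -22.4 117.2] d [-0.029 -0.009 -0.352] w [-0.    -0.002 -0.001] q [-0.23  0.16  2.19  1.56  0.26 -1.81] 0.0
```

{"api": "jog_arm", "payload": {"series": [[-0.003, 0, -0.03, 0, 0, 0, 0.72], [-0.009, 0, -0.07, 0, 0, 0, 0.72], [-0.014, 0, -0.11, 0, 0, 0, 0.72], [-0.019, 0, -0.15, 0, 0, 0, 0.72], [-0.023, 0, -0.19, 0, 0, 0, 0.72], [-0.026, 0, -0.23, 0, 0, 0, 0.72], [-0.026, 0, -0.23, 0, 0, 0, 0.72], [-0.026, 0, -0.23, 0, 0, 0, 0.72]]}}

```text
clock: 9.42
eef_pos: [546.3, -21.6, 131.6]
eef_rot: [2.322, -0.001, 1.695]
wrist_force: [-4.8, -0.6, -4.0]
finger_gap: 26.3
finger_force: 3.0
```

{"api": "jog_arm", "payload": {"series": [[-0.001, 0, -0.02, 0, 0, 0, 0.72], [-0.002, 0, -0.04, 0, 0, 0, 0.72], [-0.002, 0, -0.06, 0, 0, 0, 0.72], [-0.002, 0, -0.08, 0, 0, 0, 0.72], [-0.002, 0, -0.1, 0, 0, 0, 0.72], [-0.002, 0, -0.12, 0, 0, 0, 0.72], [-0.002, 0, -0.12, 0, 0, 0, 0.72], [-0.002, 0, -0.12, 0, 0, 0, 0.72]]}}

```text
clock: 10.08
eef_pos: [546.8, -21.7, 118.4]
eef_rot: [2.32, -0.0, 1.695]
wrist_force: [0.2, 0.1, -0.3]
finger_gap: 26.4
finger_force: 0.0
```

{"api": "jog_arm", "payload": {"series": [[-0.06, -0.008, 0.057, 0, 0, 0, 0.72], [-0.15, -0.019, 0.14, 0, 0, 0, 0.72], [-0.27, -0.034, 0.255, 0, 0, 0, 0.72], [-0.42, -0.052, 0.396, 0, 0, 0, 0.72], [-0.42, -0.052, 0.6, 0, 0, 0, 0.5], [-0.42, -0.052, 0.8, 0, 0, 0, 0.3], [-0.42, -0.052, 1, 0, 0, 0, 0.1], [-0.42, -0.052, 1, 0, 0, 0, 0]]}}

```text
clock: 10.75
eef_pos: [497.2, -28.6, 243.2]
eef_rot: [2.315, 0.003, 1.694]
wrist_force: [-0.3, 0.1, 0.2]
finger_gap: 49.6
finger_force: 0.0
```

{"api": "jog_arm", "payload": {"series": [[-0.1, 0.1, 0.2, -0.009, 0.07, 0, 0], [-0.2, 0.2, 0.4, -0.018, 0.14, 0, 0], [-0.2, 0.3, 0.5, -0.027, 0.21, 0, 0], [-0.2, 0.4, 0.5, -0.036, 0.28, 0, 0], [-0.2, 0.5, 0.5, -0.045, 0.35, 0, 0], [-0.2, 0.6, 0.5, -0.053, 0.42, 0, 0], [-0.2, 0.7, 0.5, -0.065, 0.519, 0, 0], [-0.2, 0.7, 0.5, -0.065, 0.519, 0, 0]]}}

```text
clock: 11.42
eef_pos: [472.4, 57.8, 297.7]
eef_rot: [-3.134, 0.0, 1.697]
wrist_force: [-0.4, -0.7, -0.6]
finger_gap: 94.0
finger_force: 0.0
```

Run:
```python
from h import *
import pickle
s=manip.read_state();print(s['clock'],s['eef_pos'],s['eef_rot'],s['joints'].round(2),s['wrist_force'])
I=[]
C={}
for n in('scene','top'):
    c=C[n]=manip.camera(n); b=(190,90,390,390) if n=='scene' else (130,120,420,320)
    I.append(cv2.resize(c['frame'][b[1]:b[3],b[0]:b[2],::-1],(400,600) if n=='scene' else (400,276)))
I[1]=np.vstack([I[1],np.zeros((324,400,3),np.uint8)])
cv2.imwrite('pics/shut.png',np.hstack(I)); pickle.dump(C,open('C1.pkl','wb'))
```

```text
11.4167 [472.37612527  57.75258435 297.66431403] [-3.13404049e+00  1.62778373e-04  1.69666812e+00] [ 0.05  0.08  1.58 -0.    1.48 -0.08] [-0.4024673  -0.70635655 -0.60566447]
```

View pics/shut.png

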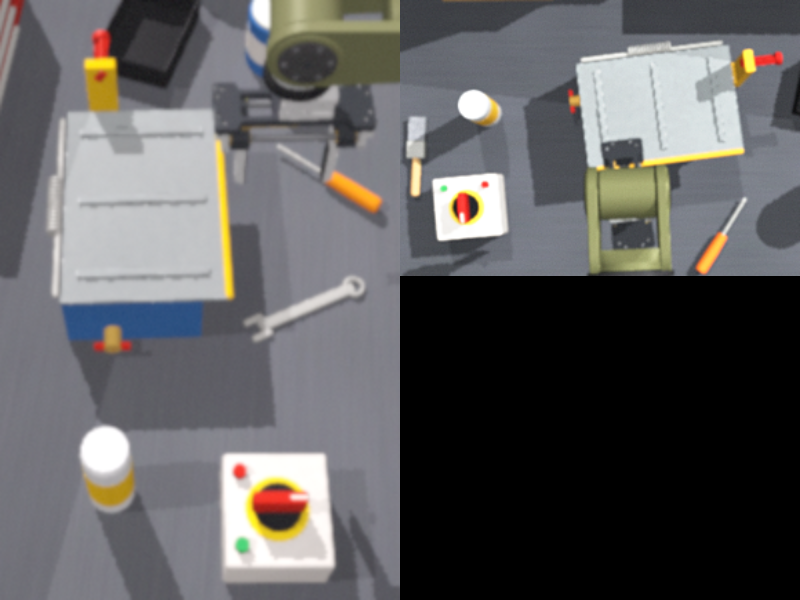

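The lid is shut, with the lip along the front edge. The catch head is out beyond the post, and the loose items are where they were. Next I move over the knob, turning the jaws across the bar.

{"api": "jog_arm", "payload": {"series": [[-0.03, 0.25, 0.1, 0, 0, 0.07, 0], [-0.05, 0.5, 0.1, 0, 0, 0.14, 0], [-0.08, 0.75, 0.1, 0, 0, 0.21, 0], [-0.08, 0.95, 0.1, 0, 0, 0.27, 0], [-0.08, 0.95, 0.1, 0, 0, 0.327, 0], [-0.08, 0.95, 0.1, 0, 0, 0.327, 0]]}}

```text
clock: 12.02
eef_pos: [461.9, 170.6, 309.5]
eef_rot: [3.14, 0.001, 2.215]
wrist_force: [-0.5, 0.3, 0.4]
finger_gap: 94.2
finger_force: 0.0
```

{"api": "jog_arm", "payload": {"series": [[-0.03, 0.25, 0, 0, 0, 0.07, 0], [-0.05, 0.5, 0, 0, 0, 0.14, 0], [-0.08, 0.75, 0, 0, 0, 0.21, 0], [-0.08, 0.95, 0, 0, 0, 0.27, 0], [-0.08, 0.95, 0, 0, 0, 0.327, 0], [-0.08, 0.95, 0, 0, 0, 0.327, 0]]}}

```text
clock: 12.52
eef_pos: [452.6, 284.1, 309.3]
eef_rot: [-3.141, 0.001, 2.724]
wrist_force: [0.2, -0.3, -0.1]
finger_gap: 94.0
finger_force: 0.0
```

{"api": "jog_arm", "payload": {"series": [[-0.03, 0.25, -0.1, 0, 0, 0.07, 0], [-0.05, 0.5, -0.2, 0, 0, 0.14, 0], [-0.08, 0.75, -0.3, 0, 0, 0.21, 0], [-0.08, 0.95, -0.4, 0, 0, 0.27, 0], [-0.08, 0.95, -0.4, 0, 0, 0.327, 0], [-0.08, 0.95, -0.4, 0, 0, 0.327, 0], [-0.08, 0.95, -0.4, 0, 0, 0.327, 0]]}}

```text
clock: 13.1
eef_pos: [443.6, 396.9, 261.9]
eef_rot: [-3.141, 0.001, -3.055]
wrist_force: [0.2, 0.2, 0.0]
finger_gap: 94.5
finger_force: 0.0
```

Run:
```python
from h import *
from scipy.spatial.transform import Rotation as Ro
s=manip.read_state();c=manip.camera('wrist');print(s['eef_pos'],s['eef_rot'],s['joints'].round(2))
T=np.eye(4);T[:3,:3]=Ro.from_euler('xyz',s['eef_rot']).as_matrix();T[:3,3]=s['eef_pos']
M=np.linalg.inv(T@c['hand_eye']);c['R']=M[:3,:3];c['t']=M[:3,3]
h=cv2.cvtColor(c['frame'],cv2.COLOR_RGB2HSV)
red=cv2.inRange(h,(0,150,60),(8,255,255))|cv2.inRange(h,(172,150,60),(180,255,255))
k=max(cv2.findContours(red,0,2)[0],key=cv2.contourArea);r=cv2.minAreaRect(k);print('red',r,[onz(c,*map(float,q),127).round(1) for q in cv2.boxPoints(r)],onz(c,*r[0],127))
y=cv2.inRange(h,(20,120,120),(35,255,255))
k=max(cv2.findContours(y,0,2)[0],key=cv2.contourArea);e=cv2.fitEllipse(k);print('ring',e,onz(c,*e[0],81))
cv2.imwrite('pics/w2.png',c['frame'][:,:,::-1])
```

```text
[443.62231655 396.93698252 261.94698064] [-3.14082216e+00  8.81859491e-04 -3.05462555e+00] [ 0.67  0.37  1.31 -0.    1.46 -0.99]
red ((285.5, 202.0), (76.0, 19.0), 90.0) [array([410.3, 390.2, 127. ]), array([408.8, 406.2, 127. ]), array([475.9, 412.8, 127. ]), array([477.4, 396. , 127. ])] [442.23847089 401.19597895 127.        ]
ring ((285.21380615234375, 194.8509521484375), (73.08381652832031, 73.3021469116211), 17.748640060424805) [444.79759807 401.69641378  81.        ]
```

View pics/w2.png

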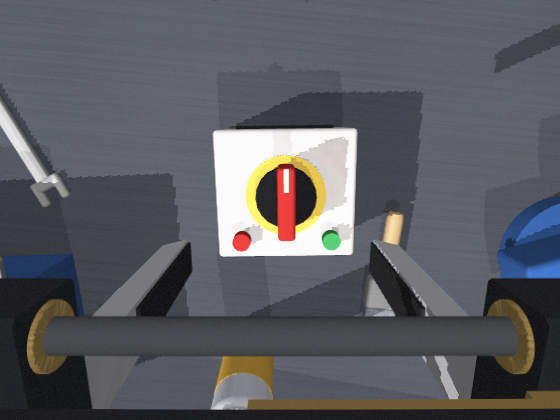

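The wrist view shows the red bar upright at (286,202) inside the yellow ring at (285,195), which puts the knob axis near (443.5, 401.4). I descend and grip.

{"api": "jog_arm", "payload": {"series": [[0, 0.037, -0.2, 0, 0, 0, 0.2], [0, 0.037, -0.4, 0, 0, 0, 0.4], [0, 0.037, -0.6, 0, 0, 0, 0.4], [0, 0.037, -0.75, 0, 0, 0, 0.4], [0, 0.037, -0.75, 0, 0, 0, 0.4]], "grip_force": 25}}

```text
clock: 13.57
eef_pos: [442.6, 400.6, 168.7]
eef_rot: [-3.138, -0.004, -3.053]
wrist_force: [-0.9, -0.9, -0.5]
finger_gap: 64.5
finger_force: 0.0
```

{"api": "jog_arm", "payload": {"series": [[0, 0, -0.15, 0, 0, 0, 0.4], [0, 0, -0.3, 0, 0, 0, 0.4], [0, 0, -0.4, 0, 0, 0, 0.4], [0, 0, -0.467, 0, 0, 0, 0.4], [0, 0, -0.467, 0, 0, 0, 0.6], [0, 0, -0.467, 0, 0, 0, 0.8], [0, 0, -0.467, 0, 0, 0, 1], [0, 0, -0.467, 0, 0, 0, 1]], "grip_force": 25}}

```text
clock: 14.23
eef_pos: [443.5, 402.7, 116.6]
eef_rot: [-3.141, 0.001, -3.048]
wrist_force: [-0.5, -0.1, 0.2]
finger_gap: 33.3
finger_force: 0.0
```

{"api": "jog_arm", "payload": {"series": [[0, 0, 0, 0, 0, 0, 1], [0, 0, 0, 0, 0, 0, 1], [0, 0, 0, 0, 0, 0, 1], [0, 0, 0, 0, 0, 0, 1], [0, 0, 0, 0, 0, 0, 1], [0, 0, 0, 0, 0, 0, 1], [0, 0, 0, 0, 0, 0, 1], [0, 0, 0, 0, 0, 0, 1]], "grip_force": 25}}

```text
clock: 14.9
eef_pos: [443.2, 402.1, 115.9]
eef_rot: [-3.14, 0.0, -3.047]
wrist_force: [-0.7, -6.4, 5.6]
finger_gap: 16.0
finger_force: 25.0
```

{"api": "jog_arm", "payload": {"series": [[0, 0, 0, 0, 0, -0.07, 1], [0, 0, 0, 0, 0, -0.14, 1], [0, 0, 0, 0, 0, -0.21, 1], [0, 0, 0, 0, 0, -0.28, 1], [0, 0, 0, 0, 0, -0.35, 1], [0, 0, 0, 0, 0, -0.42, 1], [0, 0, 0, 0, 0, -0.48, 1], [0, 0, 0, 0, 0, -0.52, 1]], "grip_force": 25}}

```text
clock: 15.57
eef_pos: [443.5, 402.8, 115.9]
eef_rot: [3.141, 0.0, 2.414]
wrist_force: [1.5, 0.2, 1.8]
finger_gap: 15.8
finger_force: 25.0
```

{"api": "jog_arm", "payload": {"series": [[0, 0, 0, 0, 0, -0.06, 1], [0, 0, 0, 0, 0, -0.1, 1], [0, 0, 0, 0, 0, -0.13, 1], [0, 0, 0, 0, 0, -0.15, 1], [0, 0, 0, 0, 0, -0.155, 1], [0, 0, 0, 0, 0, -0.155, 1]], "grip_force": 25}}

```text
clock: 16.07
eef_pos: [443.6, 402.9, 115.9]
eef_rot: [3.141, -0.0, 2.176]
wrist_force: [4.6, 1.8, 2.0]
finger_gap: 15.7
finger_force: 25.1
```

Run:
```python
from h import *
s=manip.read_state();print(s['eef_rot'],s['moment'],s['wrist_force'],s['finger_gap'],s['finger_force'])
```

```text
[ 3.14092978e+00 -1.51872619e-04  2.17633362e+00] [ 0.46049737 -0.8429164   0.32700769] [4.56140308 1.82650133 1.96739699] 15.724537945581929 25.09830951690674
```

{"api": "jog_arm", "payload": {"series": [[0, 0, 0, 0, 0, -0.01, 1], [0, 0, 0, 0, 0, -0.01, 1], [0, 0, 0, 0, 0, -0.01, 1], [0, 0, 0, 0, 0, -0.01, 1], [0, 0, 0, 0, 0, -0.01, 1], [0, 0, 0, 0, 0, -0.01, 1], [0, 0, 0, 0, 0, -0.01, 1], [0, 0, 0, 0, 0, -0.01, 1]], "grip_force": 25}}

```text
clock: 16.73
eef_pos: [443.6, 402.9, 115.9]
eef_rot: [3.141, -0.0, 2.161]
wrist_force: [4.4, 2.4, 2.1]
finger_gap: 16.4
finger_force: 25.4
```

{"api": "jog_arm", "payload": {"series": [[0, 0, 0, 0, 0, 0.07, 1], [0, 0, 0, 0, 0, 0.14, 1], [0, 0, 0, 0, 0, 0.21, 1], [0, 0, 0, 0, 0, 0.28, 1], [0, 0, 0, 0, 0, 0.35, 1], [0, 0, 0, 0, 0, 0.42, 1], [0, 0, 0, 0, 0, 0.49, 1], [0, 0, 0, 0, 0, 0.55, 1]], "grip_force": 25}}

```text
clock: 17.4
eef_pos: [443.2, 402.3, 115.9]
eef_rot: [-3.14, 0.0, 3.03]
wrist_force: [1.3, -2.3, 6.0]
finger_gap: 16.0
finger_force: 25.0
```

{"api": "jog_arm", "payload": {"series": [[0, 0, 0, 0, 0, 0.05, 1], [0, 0, 0, 0, 0, 0.09, 1], [0, 0, 0, 0, 0, 0.11, 1], [0, 0, 0, 0, 0, 0.11, 1], [0, 0, 0, 0, 0, 0.11, 0.6], [0, 0, 0, 0, 0, 0.11, 0.3], [0, 0, 0, 0, 0, 0.11, 0], [0, 0, 0, 0, 0, 0.11, 0]]}}

```text
clock: 18.07
eef_pos: [442.9, 402.4, 115.2]
eef_rot: [-3.14, -0.001, -3.086]
wrist_force: [-0.0, 0.3, 0.2]
finger_gap: 39.1
finger_force: 0.0
```

{"api": "jog_arm", "payload": {"series": [[0, 0, 0, 0, 0, 0, 0], [0, 0, 0, 0, 0, 0, 0], [0, 0, 0, 0, 0, 0, 0], [0, 0, 0.2, 0, 0, 0, 0], [0, 0, 0.5, 0, 0, 0, 0], [0, 0, 0.8, 0, 0, 0, 0], [0, 0, 1, 0, 0, 0, 0], [0, 0, 1, 0, 0, 0, 0]]}}

```text
clock: 18.73
eef_pos: [444.2, 403.4, 241.4]
eef_rot: [3.138, 0.007, -3.086]
wrist_force: [0.8, -0.7, 0.9]
finger_gap: 92.0
finger_force: 0.0
```

Run:
```python
from h import *
s=manip.read_state();print(s['clock'],s['eef_pos'],s['wrist_force'],s['finger_gap'])
a=manip.camera('wrist')['frame'];b=manip.camera('top')['frame']
cv2.imwrite('pics/end.png',np.hstack([cv2.resize(x[:,:,::-1],(400,300)) for x in(a,b)]))
```

```text
18.7333 [444.23018546 403.40921967 241.39684935] [ 0.83992509 -0.7282577   0.85236832] 91.96219240874586
```

View pics/end.png

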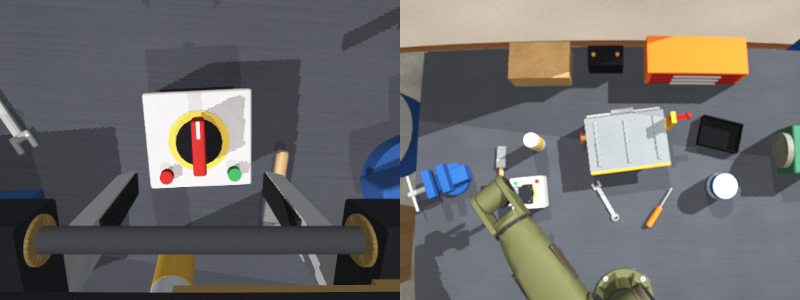

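The knob bar at (198,145) is back in line with the box, the lid is shut and the gripper touches nothing.

```bash
python3 -c "
from cell import manip;print(manip.sign_off())"
```

```text
the job is handed in; nothing more can be done
None
```

The job is handed in with no verdict returned: the lid was eased down and is shut, the catch is clear, the knob was held at its stop for over 0.6 s and returned to rest, no loose thing looks moved, and joint 6 briefly read -2.554, just past its -2.55 limit, while lowering the lid.

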